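# Crimp the cap of a sample vial with the locked-off bench crimper

## Robot

A 6-joint arm with a two-finger parallel gripper is mounted at the origin on a cart in front of the work surface, level with it; the furniture and walls round the work are solid. World frame = base frame: x ahead of the robot, y to its left, z up, the work surface at z = 0. Lengths are in m, angles in rad, forces in N, time in s.
With the tool pointing down it reaches from about 0.3 to 0.75 m from the base axis. Payload 8.5 kg.
Tool frame: the origin (TCP) lies between the finger pads; the fingertips stand 17 mm ahead of it and the grasp point (between the pads) lies 2 mm behind it (arm.tcp_to_tips is the distance from the TCP to the fingertips, in m); x points along the fingers, z is the direction in which the jaws open and shut, and the axes are right-handed (so a half turn about x gives the same grasp; the last joint's range is limited). The gripper opens to 85 mm and grips with 20 to 120 N. Pads are 22 mm wide; open, the fingers measure 114 mm over their backs; the gripper's body (76 mm by 85 mm) begins 54 mm behind the grasp point. The pads swing forward as they close: fully open they stand 13 mm farther back than shut.
Start: joints at [-1.512, 0.381, 1.297, -0, 1.464, -0.215], TCP at [0.149, -0.529, 0.248] pointing down, gripper open.
Joint ranges: [-3.11, 3.11], [-0.89, 2.33], [0.22, 2.48], [-1.42, 4.56], [0.17, 2.85], [-2.88, 2.88]. Speed limits (rad/s): [2.39, 2.39, 3.14, 3.14, 3.14, 3.14].

## Interface

Orientations are given as [roll, pitch, yaw] about the fixed x, y, z axes, in that order (R = Rz(yaw) Ry(pitch) Rx(roll)).
In Python, from bench import sense, snapshot, arm gives the robot as it stands. The module is installed in compiled form; this text tells all that it offers.
- The arm moves only by the shell command python3 -m pendant 'ROWS'. ROWS is JSON, one flat list of numbers, 7 for each row, row after row: the closure, from 0 (fully open) to 1 (shut), then the shift along the tool's x, y, z in mm, then the turn, a rotation vector about the tool's x, y, z in rad. In form: [grip, tx, ty, tz, rx, ry, rz, grip, tx, ty, tz, rx, ry, rz, ...]. A call has 1 to 12 rows; each row is the pose to reach, as a shift and turn from the pose commanded when the call began, along the tool's axes at that moment; what a row does not reach only later rows make up. A row lasts 1/12 s, in which the tool goes at most 41.7 mm and 7.16 degrees, less where a joint would pass 70% of its speed; a pose out of reach is approached as far as the arm can. A call with a gripper value outside its range is refused whole. The fingers move at their own pace and stop on an object; the grip force is fixed at half the most. Time passes only in rows, so rows that repeat a pose let the fingers close. It gives the time, the measured TCP pose, the force and the opening at its end, in the units of the state.
- sense(): the state, without advancing time (a new reading comes with each control period).
- snapshot(name): name is "side" or "top"; returns a dict with "frame" (480x640x3 uint8, blue, green, red), "vfov" (degrees; the focal length in pixels is half the picture's height over the tangent of half this angle, whatever the lens; pixels are square), "cx", "cy" (the principal point, pixels), "R" (3x3) and "t" (3): a world point X has camera coordinates R X + t. Camera axes: x right, y down, z forward; pixel columns grow to the right and rows downward; lengths in m; the calibration is good to about 2 mm. A picture is of the moment at which its call begins. There is no depth.
- arm.sign_off(): hands the job in, once; it reports no verdict.
The state is a dict: "time_s": time; "joint_positions": joint angles; "dq": joint speeds; "tau": joint torques, N m; "ee_pos": TCP position; "orientation": TCP orientation; "wrist_force": force on the tool from outside, world axes, zero at the start; "ft_torque": the same for the moment, N m; "finger_gap": opening from 0.0 (shut) to 1.0 (fully open).
Only numpy, scipy, OpenCV 4.12 (cv2) and the standard library are available. Lean on these libraries where they do the work, as an engineer would, in place of code of your own. Each camera call takes 0.05 s, during which the arm holds its last target. There are 200 camera calls.

## Task

Seal the one vial that still stands among the bottles on the blue pad: stand it upright on the black rest between the crimper's open jaws while the crimper is still locked, flip the red lock-off lever fully forward (towards the jaws), squeeze the blue paddle fully against the body so that the jaws close firmly on the vial's cap for about half a second, and let go. Flip the red lever fully back to lock the crimper before you reach in for the vial, then stand the sealed vial upright inside the clear tray with the other two. Never drop a vial from a height, and do not knock over or push about the other vials, the jar or the bottle.

Things in the scene. Friction and masses are not known exactly. Their poses are not given: they have to be found in the camera images.
- crimper: Electric vial crimper lying in its stand, fixed to the bench. Origin: centre of the base plate's underside (plate 100 mm in x, 8 mm thick, y -125 to +115 mm). z up; y along the tool: jaws at the -y end (forward), black battery at the +y end (rear; 44 mm wide, y +91 to +117, z up to 108). Paddle and lever are on the -x side. Below in mm: positions in this frame.
- barrel_mid (a point): Middle of the grey barrel's axis, at crimper (0, 0, 85). The barrel is 36 mm in diameter, runs along y from -28 to +90, and has only the base plate under it, so fingers can reach down on both sides between y -25 and +85. Forward of it an aluminium nose block 44 mm wide, y -54 to -28, up to z 104.
- vial_rest (a point): Centre of the top of the flat round black rest (32 mm diameter) between the open jaws, at crimper (0, -83, 16). A vial within 4 mm of it is well placed: the closing jaws centre it, moving its cap up to 6 mm forward; when they open it stands free. Above and on both x sides it is free: lower the vial with fingers on its x sides; jaws and post are at its y sides.
- crimp_ram: Moving steel V jaw, 16 mm wide in x, 10 mm high (z 80 to 90), on a ram from the nose block. Origin: bottom of its V, at crimper (0, -66, 85) when open; its tips reach 3 mm further forward. It goes forward 12.6 mm as the paddle is squeezed.
- crimp_anvil: Fixed front steel V jaw, 16 mm wide in x, 10 mm high (z 80 to 90). Origin: bottom of its V, at crimper (0, -100, 85); its tips reach 3 mm to the rear. Behind it the front post, 26 mm wide, y -123 to -106, up to z 92.
- paddle (a joint): Blue paddle on the barrel's -x side, upright hinge at its rear end (crimper x -22, y +95), free end at y -26; 26 mm high (z 72 to 98), 4 mm thick. rad: 0 = released, outer face from x -26 (hinge) to x -40 (free end); 0.12 = fully home (0.11 or more with a cap in the jaws). Spring return: 3 to 7 N at paddle_grip; 20 N there crimps well. Locked, it gives only about 0.03.
- paddle_grip (a point): Place to squeeze: on the paddle's outer face, 100 mm forward of its hinge, at crimper about (-38, -5, 85) when released. The other finger goes on the barrel's +x side (x +18); paddle and barrel together are 56 mm wide here, 44 mm when squeezed.
- lock_lever (a joint): Red lock-off lever: a tab 4.5 mm thick, 11 mm high (z 79.5 to 90.5), standing 22 mm out to -x from its upright pivot in the paddle (crimper about x -31, y +36). rad: 0 = locked (stop), leaning slightly to the rear; 1.0 = fully forward (stop), leaning forward about 0.63 rad, its end still 18 mm out from the pivot. Takes about 1 N at the tip, stays where left. Paddle is free above about 0.6.
- lever_tip (a point): Centre of the red lever's rounded tip (7 mm diameter), 18.5 mm from the pivot: at crimper about (-48, +42, 85) locked, (-46, +25, 85) fully forward, paddle released. Push it along the tool with a fingertip from above; the paddle's outer face is about 15 mm further in (x -33).
- open_vial: The vial to be sealed: clear glass, 22.5 mm diameter, 75 mm tall, 30 g, straight sides up to 52 mm, neck, then a plain silver cap 20 mm diameter and 8.5 mm high with a red centre. Origin: centre of its underside, z up.
- done_tray: Clear shallow tray fixed to the bench, 112 x 272 mm along its x, y outside at the rim, 36 mm high; inside 96 x 256 mm, floor 2 mm above the bench. Origin: centre of its underside, z up.
- sealed_a: A vial already sealed, standing in the tray; same size, silver cap with a grey centre. Origin: centre of its underside. Leave alone.
- sealed_b: The second sealed vial in the tray, as sealed_a. Leave alone.
- jar: Clear jar with a yellow cap, 47 mm diameter, 80 mm tall, on the blue pad. Origin: centre of its underside. Leave alone.
- buffer: Clear bottle with pale amber contents and a blue cap, 56 mm diameter, 125 mm tall, on the blue pad. Origin: centre of its underside. Leave alone.
- bench_pad: Thin blue pad, 190 x 190 x 3 mm, fixed to the bench; the open vial, jar and bottle stand on it, in changing places. Origin: centre of its underside.
- stop_box: Yellow emergency-stop box with a red mushroom, fixed; 76 x 97 mm, 111 mm tall, between the pad and the crimper. Origin: centre of its underside. An obstacle.

How it is judged:
By the outcome, as a careful person would: the job done as asked, in the order asked, and still so for the second after the job is handed in, with the robot touching nothing.
It also fails if it takes over 56 s, if anything falls off the work surface, if the arm or the gripper's body presses on something with over 40 N, if the wrist force passes 120 N, or if a joint passes its speed limit or range.

## Working session

There is one attempt and no reset: what is moved stays moved. The work goes in short steps, Python scripts to look and compute and a shell command to move; the robot and the scene stay as the last step left them, time stands still between calls to the robot, and variables do not carry over. Pictures are saved under pics/ and viewed, about 8 in all and at most 12, crops included, and the job is handed in when it is done.

```bash
mkdir -p pics; cat > h.py <<'E'
import numpy as np, cv2
from bench import sense, snapshot, arm
def K(s):
    f=s["frame"].shape[0]/2/np.tan(np.radians(s["vfov"])/2); return f
def ray(s,u,v):
    d=np.array([(u-s["cx"])/K(s),(v-s["cy"])/K(s),1.]); R=np.array(s["R"]);t=np.array(s["t"])
    return -R.T@t, R.T@d
def plane(s,u,v,z):
    o,d=ray(s,u,v); return o+d*(z-o[2])/d[2]
def proj(s,X):
    c=np.array(s["R"])@np.array(X)+np.array(s["t"]); return c[:2]/c[2]*K(s)+[s["cx"],s["cy"]]
def tri(a,b):
    (o1,d1),(o2,d2)=a,b
    k=np.linalg.lstsq(np.c_[d1,-d2],o2-o1,rcond=None)[0]
    p,q=o1+d1*k[0],o2+d2*k[1]; return (p+q)/2,np.linalg.norm(p-q)
E
python3 - <<'E'
from h import *
import pickle
S={n:snapshot(n) for n in("top","side")}
pickle.dump(S,open("s0.pkl","wb"))
for n,s in S.items():
    cv2.imwrite(f"pics/{n}0.png",s["frame"]); print(n,s["vfov"],s["cx"],s["cy"],(-np.array(s["R"]).T@s["t"]).round(3),np.array(s["R"]).round(2).tolist())
print(sense())
E
```

```text
top 44.0416307247084 320.5322237448661 237.76705144555214 [-0.407  0.198  1.494] [[-0.25, -0.97, -0.01], [-0.81, 0.21, -0.55], [0.53, -0.13, -0.83]]
side 43.309315907256305 313.57971811276974 246.14879596929097 [-0.105  0.849  0.962] [[-0.82, -0.57, 0.0], [-0.38, 0.53, -0.76], [0.43, -0.62, -0.65]]
{'time_s': 0.1, 'joint_positions': array([-1.51230105e+00,  3.81132523e-01,  1.29814059e+00,  2.07236493e-05,
        1.46360463e+00, -2.15304550e-01]), 'dq': array([-0.00014714, -0.00186507, -0.00111118, -0.00034868,  0.00190502,
        0.00108945]), 'tau': array([ 3.83349310e-03, -4.49214399e+01, -2.31658441e+01, -1.45693098e-04,
        3.60202466e-03, -7.79918423e-06]), 'ee_pos': array([ 0.14870177, -0.52927579,  0.24778638]), 'orientation': array([2.91025797, 1.56951108, 1.61325924]), 'wrist_force': array([-0.58900415, -0.28780868,  0.83869792]), 'ft_torque': array([-0.01517454,  0.00698895, -0.02232824]), 'finger_gap': 1.002272925127313}
```

View pics/top0.png

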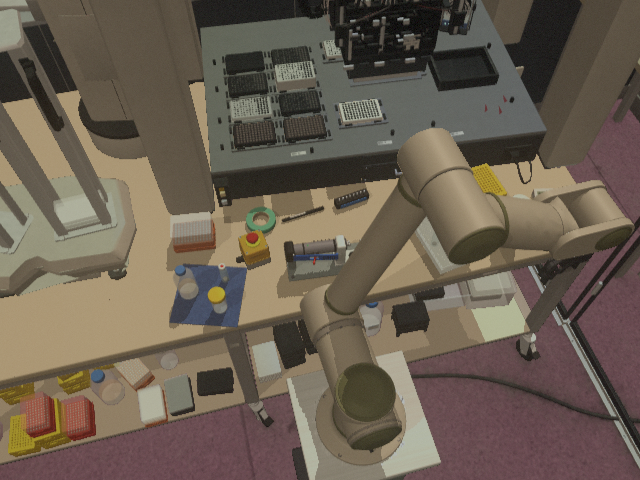

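View pics/side0.png

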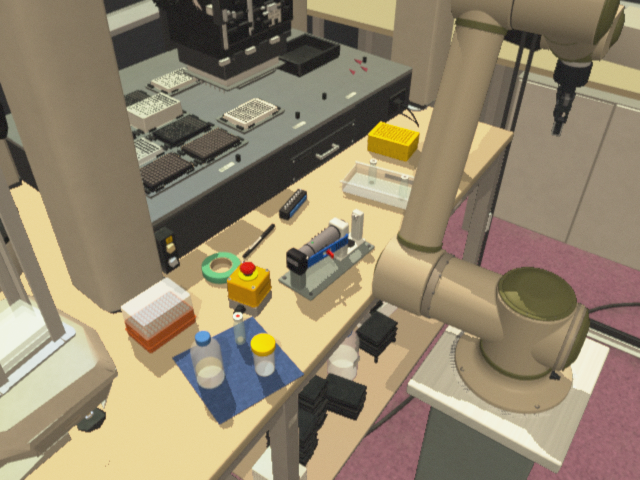

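```bash
python3 - <<'E'
from h import *
import pickle
S=pickle.load(open("s0.pkl","rb"))
def t(n,u,v,w):
    return cv2.resize(S[n]["frame"][v:v+w*3//4,u:u+w],(400,300),interpolation=cv2.INTER_CUBIC)
im=np.vstack([np.hstack([t("side",270,200,120),t("side",330,130,120)]),np.hstack([t("top",270,220,100),t("top",160,225,120)])])
cv2.imwrite("pics/c1.png",im)
E
```

```text
(no output)
```

View pics/c1.png

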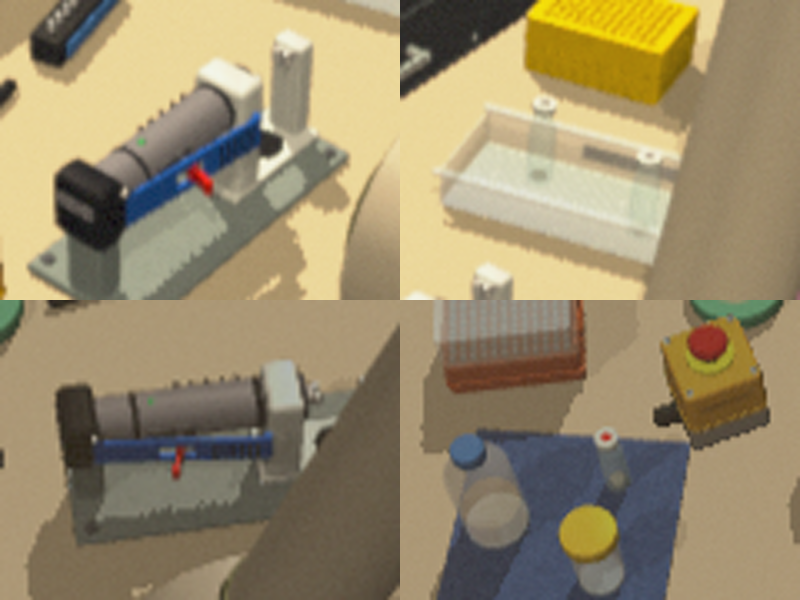

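```bash
cat >> h.py <<'E'
from scipy.spatial.transform import Rotation as Ro
def blobs(s,lo,hi,amin=4,box=None):
    m=cv2.inRange(cv2.cvtColor(s["frame"],cv2.COLOR_BGR2HSV),np.array(lo),np.array(hi))
    if box: k=np.zeros_like(m);k[box[1]:box[3],box[0]:box[2]]=1;m=m*k
    n,l,st,c=cv2.connectedComponentsWithStats(m)
    return [(c[i].round(1).tolist(),st[i].tolist()) for i in range(1,n) if st[i,4]>=amin]
def pose():
    q=sense(); return np.array(q["ee_pos"]),Ro.from_euler("xyz",q["orientation"]).as_matrix(),q
E
python3 - <<'E'
from h import *
import pickle
S=pickle.load(open("s0.pkl","rb"))
t,s=S["top"],S["side"]
p,R,q=pose(); print(R.round(3))
for n in S:
  b=dict(top=(160,255,260,330),side=(170,300,310,420))[n]
  print(n,"red",blobs(S[n],(0,110,80),(8,255,255),2,b),blobs(S[n],(170,110,80),(180,255,255),2,b))
  print(n,"yel",blobs(S[n],(20,130,100),(32,255,255),20,b))
  print(n,"blu",blobs(S[n],(98,100,130),(118,255,255),20,b))
  bx=dict(top=(280,230,345,290),side=(270,200,390,300))[n]
  print(n,"lev",blobs(S[n],(0,150,80),(6,255,255),3,bx),blobs(S[n],(172,150,80),(180,255,255),3,bx))
  print(n,"pad",blobs(S[n],(98,150,60),(122,255,255),15,bx))
# plate corners z=.008
for u,v in[(279,280.4),(374.4,247.4),(308,296)]: print("plate side",plane(s,u,v,.008).round(4))
print("plate top",plane(t,289.5,280.75,.008).round(4))
# vial cap from tiles: top (604,437), 
print("vial top",plane(t,160+(604-400)/3.333,225+137/3.333,.078).round(4))
for u,v in [(545,102),(650,157)]: print("sealed",plane(s,330+(u-400)/3.333,130+v/3.333,.077).round(4))
for u,v in [(490,105),(437,172)]: print("tray rim",plane(s,330+(u-400)/3.333,130+v/3.333,.036).round(4))
E
```

```text
[[-0.     0.963  0.27 ]
 [ 0.001  0.27  -0.963]
 [-1.     0.    -0.001]]
top red [([221.2, 265.6], [220, 265, 3, 2, 5])] []
top yel [([216.0, 294.7], [208, 287, 17, 17, 228])]
top blu [([179.7, 269.7], [176, 266, 8, 7, 32])]
top lev [([314.0, 260.0], [313, 257, 3, 7, 13])] []
top pad []
side red [([237.3, 315.4], [236, 315, 4, 2, 7])] []
side yel [([250.2, 302.1], [235, 300, 27, 7, 115]), ([262.7, 344.4], [251, 333, 25, 24, 473])]
side blu [([252.3, 329.3], [246, 318, 18, 27, 199]), ([239.7, 374.5], [215, 329, 50, 85, 1644]), ([202.0, 336.5], [195, 331, 15, 12, 132]), ([285.8, 367.7], [276, 347, 27, 37, 472]), ([188.3, 370.2], [177, 354, 24, 42, 287])]
side lev [([330.7, 254.0], [328, 250, 6, 8, 24])] [([327.4, 251.9], [327, 250, 2, 5, 7]), ([331.0, 252.0], [330, 251, 3, 3, 3])]
side pad [([326.3, 250.8], [308, 235, 40, 32, 265])]
plate side [0.52  0.081 0.008]
plate side [ 0.4011 -0.1424  0.008 ]
plate side [0.4377 0.0836 0.008 ]
plate top [0.4252 0.0866 0.008 ]
vial top [0.479  0.2652 0.078 ]
sealed [ 0.5477 -0.3773  0.077 ]
sealed [ 0.4412 -0.3567  0.077 ]
tray rim [ 0.6135 -0.4034  0.036 ]
tray rim [ 0.5964 -0.2949  0.036 ]
```

```bash
python3 - <<'E'
from h import *
import pickle
S=pickle.load(open("s0.pkl","rb"))
t,s=S["top"],S["side"]
print("vial",tri(ray(t,221.2,265.6),ray(s,237.4,315.4)))
print("jar",tri(ray(t,216,294.7),ray(s,262.7,344.4)))
print("buf",tri(ray(t,179.7,269.7),ray(s,202,336.5)))
print("lever",tri(ray(t,314,260),ray(s,330.3,253.5)))
print("stopbox base?",blobs(t,(0,120,80),(6,255,255),10,(235,225,275,270)),blobs(s,(0,120,80),(6,255,255),10,(225,255,275,310)))
E
```

```text
vial (array([0.4797773 , 0.26487286, 0.07965808]), np.float64(0.0003720603970511764))
jar (array([0.39399879, 0.29292919, 0.07791994]), np.float64(0.0003072508544912863))
buf (array([0.46646024, 0.37220963, 0.12669677]), np.float64(0.0019052054486733499))
lever (array([0.42833628, 0.01216631, 0.08639707]), np.float64(0.00031753703964726107))
stopbox base? [([251.9, 237.4], [247, 233, 11, 10, 86])] [([247.3, 267.5], [241, 262, 14, 13, 143])]
```

```bash
python3 -m pendant '[0,0,344,-297,-1.5,0,0, 0,0,344,-297,-1.5,0,0, 0,0,344,-297,-1.5,0,0, 0,0,344,-297,-1.5,0,0, 0,0,344,-297,-1.5,0,0, 0,0,344,-297,-1.5,0,0, 0,0,344,-297,-1.5,0,0, 0,0,344,-297,-1.5,0,0, 0,0,344,-297,-1.5,0,0, 0,0,344,-297,-1.5,0,0, 0,0,344,-297,-1.5,0,0, 0,0,344,-297,-1.5,0,0]'
cat >> h.py <<'E'
def to(X,ang=None,ref=None):
    """shift in tool axes (mm) to world X, rx to bring jaw axis to ang (deg)"""
    p,R,q=pose(); d=R.T@(np.array(X)-p)*1000
    a=np.degrees(np.arctan2(R[1,2],R[0,2])); tilt=R[:,0]
    print("p",p.round(4),"ang %.1f"%a,"tx",tilt.round(3),"shift",d.round(1),"" if ang is None else "rx %.3f"%-np.radians((ang-a+180)%360-180),"F",np.round(q["wrist_force"],1),"gap %.3f t %.2f"%(q["finger_gap"],q["time_s"]))
E
python3 -c "
from h import *
to([.48,.265,.248],40)"
```

```text
time_s: 1.1
ee_pos: [0.4016, -0.1455, 0.2483]
orientation: [1.036, 1.569, 1.252]
wrist_force: [-0.3, 0.0, 0.1]
finger_gap: 0.999
p [ 0.4016 -0.1455  0.2483] ang 12.4 tx [ 0.001  0.002 -1.   ] shift [  0.9 384.2 164.5] rx -0.482 F [-0.3  0.   0.1] gap 0.999 t 1.10
```

```bash
python3 -m pendant '[0,0,384,164,-0.48,0,0, 0,0,384,164,-0.48,0,0, 0,0,384,164,-0.48,0,0, 0,0,384,164,-0.48,0,0, 0,0,384,164,-0.48,0,0, 0,0,384,164,-0.48,0,0, 0,0,384,164,-0.48,0,0, 0,0,384,164,-0.48,0,0, 0,0,384,164,-0.48,0,0, 0,0,384,164,-0.48,0,0, 0,0,384,164,-0.48,0,0, 0,0,384,164,-0.48,0,0]'
python3 - <<'E'
from h import *
import pickle
to([.48,.265,.248],40)
S={n:snapshot(n) for n in("top","side")}
pickle.dump(S,open("s1.pkl","wb"))
def t(n,u,v,w):
    return cv2.resize(S[n]["frame"][v:v+w*3//4,u:u+w],(400,300),interpolation=cv2.INTER_CUBIC)
im=np.vstack([np.hstack([t("side",330,200,60),t("side",330,130,120)]),np.hstack([t("top",276,220,100),t("top",400,190,120)])])
cv2.imwrite("pics/c2.png",im)
E
```

```text
time_s: 2.1
ee_pos: [0.4825, 0.2603, 0.2474]
orientation: [2.775, 1.569, -2.822]
wrist_force: [0.2, -0.3, -1.0]
finger_gap: 1.001
p [0.4825 0.2603 0.2474] ang 39.3 tx [-0.001 -0.    -1.   ] shift [-0.6  5.2  1.1] rx -0.012 F [ 0.2 -0.3 -1. ] gap 1.001 t 2.10
```

View pics/c2.png

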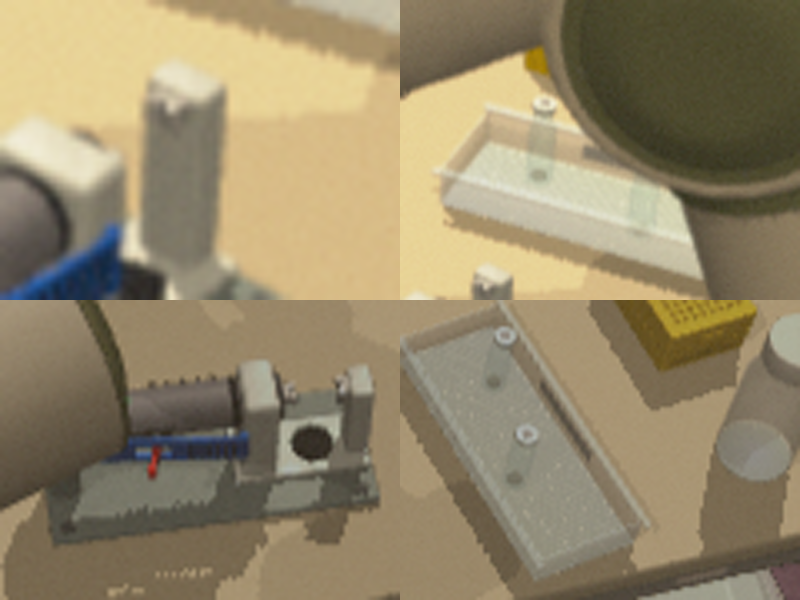

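```bash
python3 - <<'E'
from h import *
import pickle
S=pickle.load(open("s1.pkl","rb"));t=S["top"]
f=lambda u,v:(276+u/4,220+(v-300)/4)
g=lambda u,v:(400+(u-400)/3.333,190+(v-300)/3.333)
m=blobs(t,(0,0,0),(180,255,60),30,(345,247,365,264)); print("rest",m,[plane(t,*b[0],.016).round(4) for b in m])
print("rest tile",plane(t,*f(313,443),.016).round(4))
A=plane(t,*f(52,543),.008);B=plane(t,*f(378,505),.008)
print("plate",A.round(4),B.round(4),np.linalg.norm(A-B)); d=A-B; print("yaw",np.degrees(np.arctan2(-d[0],d[1])))
# barrel top line & post top, front/rear
for n,uv,z in [("nose top L",(240,364),.104),("nose top R",(272,364),.104),("post tl",(346,368),.092),("post tr",(372,368),.092)]: print(n,plane(t,*f(*uv),z).round(4))
print("levertip",plane(t,*f(152,472),.0905).round(4))
for n,uv,z in [("rimA",(648,527),.036),("rimB",(540,578),.036),("rimC",(502,302),.036),("sealA",(505,337),.077),("sealB",(527,435),.077),("sealA base",(494,382),.002),("sealB base",(515,478),.002)]: print(n,plane(t,*g(*uv),z).round(4))
s=pickle.load(open("s0.pkl","rb"))
print(blobs(s["top"],(0,100,60),(6,255,255),3,(305,250,322,270)))
E
```

```text
rest [([353.6, 255.5], [349, 252, 10, 8, 60])] [array([ 0.4561, -0.113 ,  0.016 ])]
rest tile [ 0.4548 -0.1146  0.016 ]
plate [0.4256 0.088  0.008 ] [ 0.3971 -0.1472  0.008 ] 0.23683336733220745
yaw -6.908653581446835
nose top L [ 0.4791 -0.0645  0.104 ]
nose top R [ 0.4735 -0.0863  0.104 ]
post tl [ 0.4646 -0.1385  0.092 ]
post tr [ 0.46   -0.1563  0.092 ]
levertip [0.4167 0.015  0.0905]
rimA [ 0.3488 -0.4423  0.036 ]
rimB [ 0.3245 -0.3342  0.036 ]
rimC [ 0.6119 -0.4056  0.036 ]
sealA [ 0.5452 -0.3776  0.077 ]
sealB [ 0.4407 -0.3592  0.077 ]
sealA base [ 0.5491 -0.3801  0.002 ]
sealB base [ 0.4444 -0.3618  0.002 ]
[([314.1, 260.0], [313, 257, 3, 7, 14])]
```

```bash
python3 -m pendant '[0,0,5,1,0,0,0, 0,60,5,1,0,0,0, 0,100,5,1,0,0,0, 0,100,5,1,0,0,0]'
python3 -c "
from h import *
to([.480,.265,.043],40)
print(plane(snapshot('side'),237.4,315.4,.078))"
```

```text
time_s: 2.53
ee_pos: [0.4784, 0.2615, 0.1443]
orientation: [2.754, 1.565, -2.848]
wrist_force: [-0.2, -0.3, -1.0]
finger_gap: 1.0
p [0.4784 0.2615 0.1443] ang 39.0 tx [-0.006 -0.002 -1.   ] shift [101.2   1.5   4. ] rx -0.017 F [-0.2 -0.3 -1. ] gap 1.000 t 2.53
[0.48109974 0.26371795 0.078     ]
```

```bash
python3 -m pendant '[0,0,1.5,2.5,-0.01,0,0, 0,30,1.5,2.5,-0.01,0,0, 0,60,1.5,2.5,-0.01,0,0, 0,85,1.5,2.5,-0.01,0,0, 0,101,1.5,2.5,-0.01,0,0, 0,101,1.5,2.5,-0.01,0,0, 0,101,1.5,2.5,-0.01,0,0]'
python3 -c "
from h import *
to([.480,.265,.043],40)
S=snapshot('side')['frame'][290:410,170:330];T=snapshot('top')['frame'][240:330,160:280]
cv2.imwrite('pics/c3.png',np.hstack([cv2.resize(S,(400,300),interpolation=2),cv2.resize(T,(400,300),interpolation=2)]))"
```

```text
time_s: 3.17
ee_pos: [0.4825, 0.2659, 0.0489]
orientation: [-0.394, 1.569, 0.299]
wrist_force: [-0.6, -0.5, 0.7]
finger_gap: 1.001
p [0.4825 0.2659 0.0489] ang 39.7 tx [ 0.002  0.001 -1.   ] shift [ 5.9  0.9 -2.5] rx -0.006 F [-0.6 -0.5  0.7] gap 1.001 t 3.17
```

View pics/c3.png

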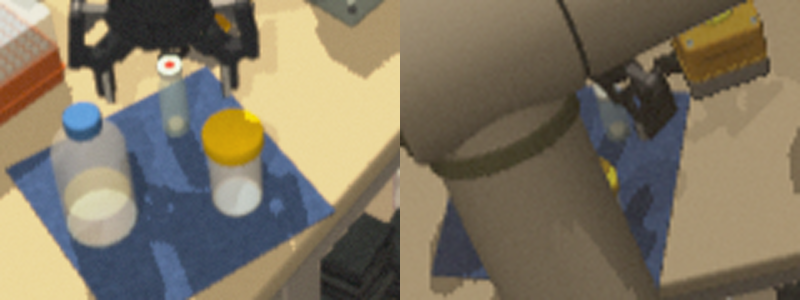

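```bash
python3 -m pendant '[0,4,1,-1.5,0,0,0, 0.5,4,1,-1.5,0,0,0, 0.7,4,1,-1.5,0,0,0, 0.9,4,1,-1.5,0,0,0, 0.9,4,1,-1.5,0,0,0, 0.9,4,1,-1.5,0,0,0, 0.9,4,1,-1.5,0,0,0, 0.9,4,1,-1.5,0,0,0]'
python3 -c "
from h import *
to([.480,.265,.043],40)"
```

```text
time_s: 3.93
ee_pos: [0.4797, 0.2657, 0.0436]
orientation: [-0.445, 1.57, 0.248]
wrist_force: [-0.9, -1.0, 4.1]
finger_gap: 0.244
p [0.4797 0.2657 0.0436] ang 39.7 tx [ 0.  0. -1.] shift [ 0.6 -0.7 -0.3] rx -0.005 F [-0.9 -1.   4.1] gap 0.244 t 3.93
```

```bash
python3 -m pendant '[0.9,-20,0,0,0,0,0, 0.9,-50,0,0,0,0,0, 0.9,-90,0,0,0,0,0, 0.9,-125,0,0,0,0,0, 0.9,-150,0,0,0,0,0, 0.9,-150,0,0,0,0,0]'
python3 -c "
from h import *
to([.4555,-.1137,.19],-6.8)"
```

```text
time_s: 4.43
ee_pos: [0.4813, 0.2663, 0.1986]
orientation: [-0.399, 1.561, 0.294]
wrist_force: [0.6, -0.1, 0.5]
finger_gap: 0.244
p [0.4813 0.2663 0.1986] ang 39.7 tx [ 0.009  0.003 -1.   ] shift [   7.3 -275.8 -262.8] rx 0.812 F [ 0.6 -0.1  0.5] gap 0.244 t 4.43
```

```bash
python3 -m pendant '[0.9,0,-30,-28,0.1,0,0, 0.9,0,-60,-57,0.2,0,0, 0.9,0,-90,-86,0.3,0,0, 0.9,0,-120,-114,0.4,0,0, 0.9,0,-150,-143,0.5,0,0, 0.9,0,-180,-171,0.6,0,0, 0.9,0,-210,-200,0.7,0,0, 0.9,0,-240,-229,0.81,0,0, 0.9,0,-265,-252,0.81,0,0, 0.9,0,-275,-262,0.81,0,0, 0.9,0,-275,-262,0.81,0,0, 0.9,0,-275,-262,0.81,0,0]'
python3 - <<'E'
from h import *
import pickle
to([.4555,-.1137,.19],-6.8)
S={n:snapshot(n) for n in("top","side")}
pickle.dump(S,open("s2.pkl","wb"))
def t(n,u,v,w):
    return cv2.resize(S[n]["frame"][v:v+w*3//4,u:u+w],(400,300),interpolation=cv2.INTER_CUBIC)
cv2.imwrite("pics/c4.png",np.hstack([t("side",290,160,120),t("top",290,200,100)]))
E
```

```text
time_s: 5.43
ee_pos: [0.4534, -0.1134, 0.1927]
orientation: [2.584, 1.569, 2.465]
wrist_force: [0.9, 0.1, -0.2]
finger_gap: 0.242
p [ 0.4534 -0.1134  0.1927] ang -6.8 tx [-0.001  0.001 -1.   ] shift [ 2.7 -0.   2.1] rx 0.000 F [ 0.9  0.1 -0.2] gap 0.242 t 5.43
```

View pics/c4.png

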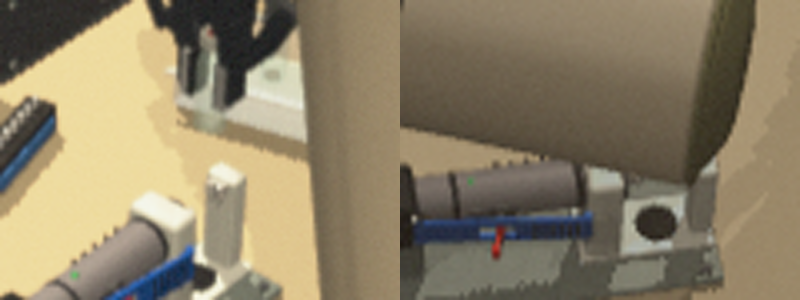

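```bash
python3 - <<'E'
from h import *
import pickle
S=pickle.load(open("s1.pkl","rb"));t=S["top"];s=S["side"]
f=lambda u,v:(276+u/4,220+(v-300)/4)
a=np.radians(-6.8);ex=np.array([np.cos(a),np.sin(a)]);ey=np.array([-np.sin(a),np.cos(a)])
o=np.array([.4555,-.1137])+.083*ey; print("origin",o)
def rep(n,P): print(n,P.round(4),"crimper",((P[:2]-o)@ex*1e3).round(1),((P[:2]-o)@ey*1e3).round(1))
rep("post side",plane(s,330+186/6.667,200+84/6.667,.092))
rep("lever blob",np.array([.4283,.0122,.086]))
# edges of post and nose by top image gradients: print grayscale columns
g=cv2.cvtColor(t["frame"],cv2.COLOR_BGR2GRAY)
big=np.hstack([cv2.resize(t["frame"][230:275,330:375],(400,400),interpolation=cv2.INTER_CUBIC),cv2.resize(s["frame"][205:250,325:370],(400,400),interpolation=cv2.INTER_CUBIC)])
cv2.imwrite("pics/c5.png",big)
E
```

```text
origin [ 0.46532753 -0.03128386]
post side [ 0.4522 -0.1411  0.092 ] crimper -0.0 -110.6
lever blob [0.4283 0.0122 0.086 ] crimper -41.9 38.8
```

View pics/c5.png

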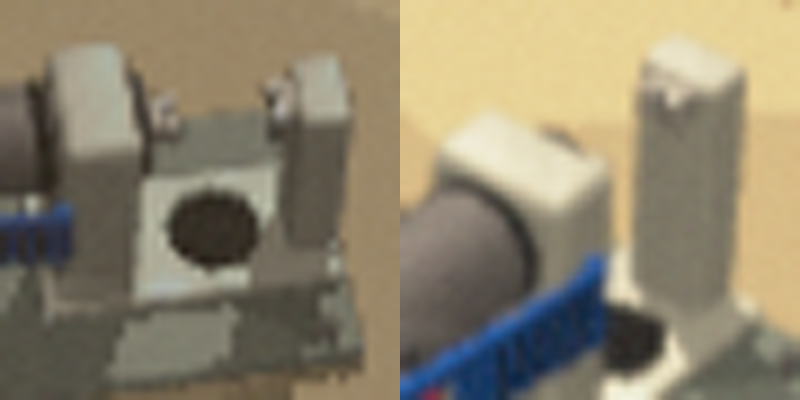

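```bash
python3 - <<'E'
from h import *
import pickle
S=pickle.load(open("s1.pkl","rb"));t=S["top"];s=S["side"]
a=np.radians(-6.8);ex=np.array([np.cos(a),np.sin(a)]);ey=np.array([-np.sin(a),np.cos(a)])
o=np.array([.4655,-.0313])
def rep(n,P): print(n,P.round(4),"crimper",((P[:2]-o)@ex*1e3).round(1),((P[:2]-o)@ey*1e3).round(1))
k=8.889
rep("rest",plane(t,330+213/k,230+228/k,.016))
rep("post t (0,-114.5)",plane(t,330+320/k,230+91/k,.092)); rep("nose t (0,-41)",plane(t,330+93/k,230+100/k,.104))
rep("post s",plane(s,325+295/k,205+68/k,.092)); rep("nose s",plane(s,325+125/k,205+160/k,.104))
to([.4558,-.1135,.09],-6.8)
E
```

```text
rest [ 0.4554 -0.1139  0.016 ] crimper -0.3 -83.2
post t (0,-114.5) [ 0.4516 -0.1449  0.092 ] crimper -0.3 -114.5
nose t (0,-41) [ 0.459 -0.072  0.104] crimper -1.7 -41.1
post s [ 0.4516 -0.1414  0.092 ] crimper -0.8 -111.0
nose s [ 0.4592 -0.0697  0.104 ] crimper -1.7 -38.9
p [ 0.4536 -0.1122  0.193 ] ang -6.7 tx [-0.001  0.001 -1.   ] shift [103.   -1.1   2.4] rx 0.003 F [ 0.1 -0.3 -1. ] gap 0.244 t 5.53
```

```bash
python3 -m pendant '[0.9,0,-1,2,0,0,0, 0.9,20,-1,2,0,0,0, 0.9,45,-1,2,0,0,0, 0.9,70,-1,2,0,0,0, 0.9,90,-1,2,0,0,0, 0.9,105,-1,2,0,0,0, 0.9,115,-1,2,0,0,0, 0.9,120,-1,2,0,0,0, 0.9,122,-1,2,0,0,0, 0.9,122,-1,2,0,0,0, 0.9,122,-1,2,0,0,0]'
python3 - <<'E'
from h import *
to([.4555,-.1132,.0566],-6.8)
E
```

```text
time_s: 6.45
ee_pos: [0.456, -0.1143, 0.0719]
orientation: [-0.349, 1.57, -0.466]
wrist_force: [-0.4, 0.7, -0.3]
finger_gap: 0.245
p [ 0.456  -0.1143  0.0719] ang -6.7 tx [ 0.001 -0.001 -1.   ] shift [15.3  1.1 -0.7] rx 0.002 F [-0.4  0.7 -0.3] gap 0.245 t 6.45
```

```bash
python3 -m pendant '[0.9,4,0.7,-0.5,0,0,0, 0.9,8,0.7,-0.5,0,0,0, 0.9,11,0.7,-0.5,0,0,0, 0.9,13,0.7,-0.5,0,0,0, 0.9,14.5,0.7,-0.5,0,0,0, 0.9,14.5,0.7,-0.5,0,0,0, 0.9,14.5,0.7,-0.5,0,0,0]'
python3 - <<'E'
from h import *
to([.4555,-.1132,.0566],-6.8)
S={n:snapshot(n) for n in("top","side")}
def t(n,u,v,w):
    return cv2.resize(S[n]["frame"][v:v+w*3//4,u:u+w],(400,300),interpolation=cv2.INTER_CUBIC)
cv2.imwrite("pics/c6.png",np.hstack([t("side",310,180,100),t("top",320,220,60)]))
E
```

```text
time_s: 7.03
ee_pos: [0.4552, -0.1138, 0.0568]
orientation: [-0.269, 1.571, -0.386]
wrist_force: [-0.7, -0.4, -0.8]
finger_gap: 0.243
p [ 0.4552 -0.1138  0.0568] ang -6.7 tx [ 0. -0. -1.] shift [0.2 0.6 0.2] rx 0.002 F [-0.7 -0.4 -0.8] gap 0.243 t 7.03
```

View pics/c6.png

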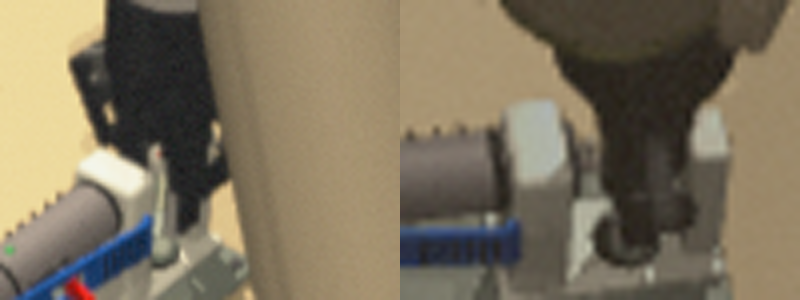

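```bash
python3 -m pendant '[0.9,1,0,0,0,0,0, 0.9,1,0,0,0,0,0, 0.9,1,0,0,0,0,0]'; python3 -m pendant '[0.9,1,0,0,0,0,0, 0.9,1,0,0,0,0,0, 0.9,1,0,0,0,0,0]'
```

```text
time_s: 7.38
ee_pos: [0.4553, -0.1138, 0.0565]
orientation: [-0.474, 1.57, -0.591]
wrist_force: [-2.8, 1.5, 10.7]
finger_gap: 0.239
time_s: 7.63
ee_pos: [0.4554, -0.1138, 0.0565]
orientation: [-0.514, 1.569, -0.631]
wrist_force: [-5.7, 2.0, 23.5]
finger_gap: 0.238
```

```bash
python3 -m pendant '[0.9,-1.7,0,0,0,0,0, 0.9,-1.7,0,0,0,0,0, 0.6,-1.7,0,0,0,0,0, 0.4,-1.7,0,0,0,0,0, 0.3,-1.7,0,0,0,0,0, 0.3,-1.7,0,0,0,0,0, 0.3,-1.7,0,0,0,0,0, 0.3,-25,0,0,0,0,0, 0.3,-60,0,0,0,0,0, 0.3,-100,0,0,0,0,0, 0.3,-130,0,0,0,0,0, 0.3,-130,0,0,0,0,0]'
python3 - <<'E'
from h import *
to([.422,.025,.19],-6.8)
E
```

```text
time_s: 8.63
ee_pos: [0.4571, -0.1146, 0.1902]
orientation: [-0.381, 1.56, -0.498]
wrist_force: [0.1, 0.6, 0.1]
finger_gap: 0.705
p [ 0.4571 -0.1146  0.1902] ang -6.7 tx [ 0.009 -0.005 -1.   ] shift [ -0.8 134.6 -51.1] rx 0.002 F [0.1 0.6 0.1] gap 0.705 t 8.63
```

```bash
cat >> h.py <<'E'
O=np.array([.4653,-.0312]);A=np.radians(-6.8);RC=np.array([[np.cos(A),-np.sin(A)],[np.sin(A),np.cos(A)]])
def c2w(x,y,z): return np.r_[O+RC@[x/1e3,y/1e3],z/1e3]
def incr():
    p,R,q=pose(); print("crimper TCP",(RC.T@(p[:2]-O)*1e3).round(1),(p[2]*1e3).round(1),"F in crimper",(RC.T@q["wrist_force"][:2]).round(1),q["wrist_force"][2].round(1))
E
python3 -c "
from h import *
to(c2w(-56,68,190),-6.8); incr()"
```

```text
p [ 0.4571 -0.1146  0.1902] ang -6.7 tx [ 0.009 -0.005 -1.   ] shift [ -0.9 151.9 -57.5] rx 0.002 F [0.1 0.6 0.1] gap 0.705 t 8.63
crimper TCP [  1.8 -83.8] 190.2 F in crimper [0.  0.6] 0.1
```

```bash
python3 -m pendant '[1,0,30,-12,0,0,0, 1,0,65,-24,0,0,0, 1,0,100,-37,0,0,0, 1,0,132,-50,0,0,0, 1,0,152,-56,0,0,0, 1,0,152,-56,0,0,0, 1,0,152,-56,0,0,0, 1,0,152,-56,0,0,0]'
python3 -c "
from h import *
to(c2w(-56,68,97),-6.8); incr()
S={n:snapshot(n) for n in('top','side')}
def t(n,u,v,w):
    return cv2.resize(S[n]['frame'][v:v+w*3//4,u:u+w],(400,300),interpolation=cv2.INTER_CUBIC)
cv2.imwrite('pics/c7.png',np.hstack([t('side',280,170,120),t('top',285,210,100)]))
"
```

```text
time_s: 9.3
ee_pos: [0.4175, 0.0433, 0.1846]
orientation: [-2.018, 1.571, -2.135]
wrist_force: [0.2, -0.9, 0.3]
finger_gap: 0.002
p [0.4175 0.0433 0.1846] ang -6.7 tx [-0. -0. -1.] shift [87.6 -0.3  0.3] rx 0.002 F [ 0.2 -0.9  0.3] gap 0.002 t 9.30
crimper TCP [-56.2  68.4] 184.6 F in crimper [ 0.3 -0.8] 0.3
```

View pics/c7.png

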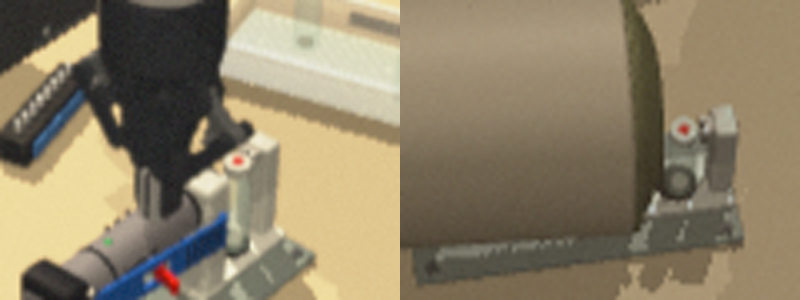

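```bash
python3 -m pendant '[1,25,0,0,0,0,0, 1,55,0,0,0,0,0, 1,78,0,0,0,0,0, 1,88,0,0,0,0,0, 1,88,0,0,0,0,0, 1,88,0,0,0,0,0]'
cat >> h.py <<'E'
def inC(P): return np.r_[RC.T@(P[:2]-O)*1e3,P[2]*1e3].round(1)
E
python3 -c "
from h import *
to(c2w(-56,68,97),-6.8); incr()
t=snapshot('top');s=snapshot('side')
a=blobs(t,(0,110,80),(8,255,255),2,(345,232,368,250));b=blobs(s,(0,110,80),(8,255,255),2,(345,205,360,225));print(a,b)
for x in a: print(inC(plane(t,*x[0],.091)))
for x in b: print(inC(plane(s,*x[0],.091)))
print(blobs(s,(0,150,80),(6,255,255),3,(315,230,345,270)))
"
```

```text
time_s: 9.9
ee_pos: [0.4176, 0.0431, 0.0967]
orientation: [3.106, 1.57, 2.987]
wrist_force: [0.2, -0.3, -0.3]
finger_gap: 0.001
p [0.4176 0.0431 0.0967] ang -6.8 tx [-0.001  0.    -1.   ] shift [-0.3 -0.1  0.2] rx 0.000 F [ 0.2 -0.3 -0.3] gap 0.001 t 9.90
crimper TCP [-56.2  68.1] 96.7 F in crimper [ 0.2 -0.3] -0.3
[([355.6, 241.8], [355, 241, 2, 3, 5])] [([350.8, 217.6], [350, 217, 3, 2, 5])]
[ -0.7 -84.8  91. ]
[  1.2 -85.7  91. ]
[]
```

```bash
python3 -m pendant '[1,0,-5,0,0,0,0, 1,0,-10,0,0,0,0, 1,0,-14,0,0,0,0, 1,0,-18,0,0,0,0, 1,0,-21,0,0,0,0, 1,0,-24,0,0,0,0, 1,0,-24,0,0,0,0]'
python3 -c "
from h import *
incr()"; python3 -m pendant '[1,0,-2,0,0,0,0, 1,0,-3,0,0,0,0, 1,0,-3,0,0,0,0]'
python3 -c "
from h import *
incr()"
```

```text
time_s: 10.58
ee_pos: [0.4143, 0.0195, 0.0968]
orientation: [-2.921, 1.57, -3.039]
wrist_force: [-2.1, 1.2, -0.4]
finger_gap: -0.002
crimper TCP [-56.6  44.3] 96.8 F in crimper [-2.2  0.9] -0.4
time_s: 10.83
ee_pos: [0.4144, 0.0168, 0.0968]
orientation: [-0.201, 1.57, -0.318]
wrist_force: [-0.3, 0.2, -0.3]
finger_gap: -0.003
crimper TCP [-56.2  41.6] 96.8 F in crimper [-0.3  0.1] -0.3
```

```bash
for i in 1; do python3 -m pendant '[1,0,-1,0,0,0,0, 1,0,-2,0,0,0,0, 1,0,-2,0,0,0,0]';done
python3 -c "
from h import *
incr()"; python3 -m pendant '[1,0,-1,0,0,0,0, 1,0,-2,0,0,0,0, 1,0,-2,0,0,0,0]'
python3 -c "
from h import *
incr()"
```

```text
time_s: 11.08
ee_pos: [0.4141, 0.0148, 0.0969]
orientation: [-0.251, 1.57, -0.368]
wrist_force: [-1.0, 1.9, -0.9]
finger_gap: 0.0
crimper TCP [-56.3  39.6] 96.9 F in crimper [-1.2  1.8] -0.9
time_s: 11.33
ee_pos: [0.4137, 0.0128, 0.0969]
orientation: [-0.807, 1.571, -0.924]
wrist_force: [-0.5, 0.4, -0.4]
finger_gap: 0.001
crimper TCP [-56.4  37.6] 96.9 F in crimper [-0.6  0.3] -0.4
```

```bash
python3 -m pendant '[1,0,-1,0,0,0,0, 1,0,-2,0,0,0,0, 1,0,-2,0,0,0,0]'
python3 -c "
from h import *
incr()"; python3 -m pendant '[1,0,-1,0,0,0,0, 1,0,-2,0,0,0,0, 1,0,-2,0,0,0,0]'
python3 -c "
from h import *
incr()
s=snapshot('side');t=snapshot('top')
for x,n in((s,'s'),(t,'t')):
  print(n,blobs(x,(0,130,70),(7,255,255),2,(300,225,345,275)), proj(x,c2w(-46,25,85)).round(1),proj(x,c2w(-48,42,85)).round(1),proj(x,c2w(-31,36,85)).round(1))"
```

```text
time_s: 11.58
ee_pos: [0.4135, 0.0109, 0.0968]
orientation: [0.351, 1.571, 0.233]
wrist_force: [-0.2, 1.1, -0.0]
finger_gap: 0.003
crimper TCP [-56.4  35.7] 96.8 F in crimper [-0.3  1.1] -0.0
time_s: 11.83
ee_pos: [0.4132, 0.0092, 0.0968]
orientation: [1.547, 1.57, 1.429]
wrist_force: [0.3, 4.9, 0.8]
finger_gap: 0.003
crimper TCP [-56.5  34. ] 96.8 F in crimper [-0.3  4.9] 0.8
s [([328.7, 251.2], [327, 250, 4, 3, 10])] [335.7 251.7] [331.4 255.9] [327.3 251.1]
t [] [319.1 261. ] [313.1 262.3] [314.5 256.9]
```

```bash
python3 -m pendant '[1,0,-1,0,0,0,0, 1,0,-1,0,0,0,0]'
python3 -c "
from h import *
incr()"; python3 -m pendant '[1,0,4,0,0,0,0, 1,-20,8,0,0,0,0, 1,-55,8,0,0,0,0, 1,-80,8,0,0,0,0, 1,-93,8,0,0,0,0, 1,-93,8,0,0,0,0]'
python3 -c "
from h import *
incr()
s=snapshot('side');t=snapshot('top')
for x,n in((s,'s'),(t,'t')):
  print(n,blobs(x,(0,130,70),(7,255,255),2,(300,225,345,275)), proj(x,c2w(-46,25,85)).round(1),proj(x,c2w(-48,42,85)).round(1),proj(x,c2w(-31,36,85)).round(1))"
```

```text
time_s: 12.1
ee_pos: [0.4131, 0.0088, 0.0968]
orientation: [1.576, 1.569, 1.458]
wrist_force: [0.2, 9.8, 2.1]
finger_gap: -0.001
crimper TCP [-56.6  33.6] 96.8 F in crimper [-1.   9.7] 2.1
time_s: 12.6
ee_pos: [0.4152, 0.0155, 0.1924]
orientation: [-0.266, 1.565, -0.383]
wrist_force: [-0.5, -0.4, -0.0]
finger_gap: -0.001
crimper TCP [-55.2  40.4] 192.4 F in crimper [-0.4 -0.4] -0.0
s [([332.4, 251.3], [326, 249, 12, 5, 37])] [335.7 251.7] [331.4 255.9] [327.3 251.1]
t [] [319.1 261. ] [313.1 262.3] [314.5 256.9]
```

```bash
python3 -c "
from h import *
to(c2w(-4,-5,190),-6.8)"; 
```

```text
p [0.414  0.0158 0.1896] ang -6.7 tx [ 0.    -0.001 -1.   ] shift [ -0.3 -45.7  52.5] rx 0.002 F [-0.3 -0.6 -0.1] gap 0.001 t 12.70
```

```bash
python3 -m pendant '[0,0,-22,25,0,0,0, 0,0,-45.5,52,0,0,0, 0,0,-45.5,52,0,0,0, 0,0,-45.5,52,0,0,0, 0,0,-45.5,52,0,0,0, 0,0,-45.5,52,0,0,0, 0,0,-45.5,52,0,0,0, 0,0,-45.5,52,0,0,0]'
python3 -c "
from h import *
to(c2w(-4,-5,81),-6.8); incr()"; 
```

```text
time_s: 13.37
ee_pos: [0.46, -0.0348, 0.1898]
orientation: [-3.048, 1.571, 3.119]
wrist_force: [0.4, -0.8, 0.4]
finger_gap: 1.004
p [ 0.46   -0.0348  0.1898] ang -6.7 tx [-0.  0. -1.] shift [108.8  -0.8   0.9] rx 0.002 F [ 0.4 -0.8  0.4] gap 1.004 t 13.37
crimper TCP [-4.9 -4.2] 189.8 F in crimper [ 0.5 -0.8] 0.4
```

```bash
python3 -m pendant '[0,20,-0.5,0.7,0,0,0, 0,50,-0.5,0.7,0,0,0, 0,80,-0.5,0.7,0,0,0, 0,100,-0.5,0.7,0,0,0, 0,108,-0.5,0.7,0,0,0, 0,108,-0.5,0.7,0,0,0, 0,108,-0.5,0.7,0,0,0]'
python3 -c "
from h import *
to(c2w(-4,-5,81),-6.8); incr()"; 
```

```text
time_s: 13.95
ee_pos: [0.4614, -0.0359, 0.0825]
orientation: [-0.229, 1.57, -0.346]
wrist_force: [-0.6, 0.3, -0.2]
finger_gap: 0.999
p [ 0.4614 -0.0359  0.0825] ang -6.7 tx [ 0.001 -0.    -1.   ] shift [ 1.5  0.1 -0.7] rx 0.002 F [-0.6  0.3 -0.2] gap 0.999 t 13.95
crimper TCP [-3.4 -5.1] 82.5 F in crimper [-0.7  0.2] -0.2
```

```bash
python3 -m pendant '[1,0,0,-0.5,0,0,0, 1,0,0,-0.5,0,0,0, 1,0,0,-0.5,0,0,0, 1,0,0,-0.5,0,0,0, 1,0,0,-0.5,0,0,0, 1,0,0,-0.5,0,0,0]'
python3 -c "
from h import *
incr()
for n,b in (('side',(325,225,370,260)),('top',(320,240,350,270))):
  x=snapshot(n); f=x['frame']; cv2.imwrite('pics/sq_%s.png'%n,f)"; 
```

```text
time_s: 14.45
ee_pos: [0.4616, -0.0359, 0.0832]
orientation: [-0.168, 1.567, -0.284]
wrist_force: [-0.3, 2.0, 10.1]
finger_gap: 0.498
crimper TCP [-3.1 -5.1] 83.2 F in crimper [-0.6  2. ] 10.1
```

```bash
python3 -m pendant '[1,0,0,0,0,0,0, 1,0,0,0,0,0,0, 1,0,0,0,0,0,0, 1,0,0,0,0,0,0]'; python3 -m pendant '[0,0,0,0,0,0,0, 0,0,0,0,0,0,0, 0,0,0,0,0,0,0, 0,0,0,0,0,0,0, 0,0,0,0,0,0,0, 0,0,0,0,0,0,0, 0,0,0,0,0,0,0, 0,-30,0,0,0,0,0, 0,-70,0,0,0,0,0, 0,-105,0,0,0,0,0, 0,-108,0,0,0,0,0]'
python3 -c "
from h import *
to(c2w(-56,0,190),-6.8)
S={n:snapshot(n) for n in('top','side')}
def t(n,u,v,w):
    return cv2.resize(S[n]['frame'][v:v+w*3//4,u:u+w],(400,300),interpolation=cv2.INTER_CUBIC)
q=cv2.imread('pics/sq_side.png')[185:275,280:400]
cv2.imwrite('pics/c8.png',np.vstack([np.hstack([t('side',280,185,120),t('top',285,210,100)]),np.hstack([cv2.resize(q,(400,300)),cv2.resize(cv2.imread('pics/sq_top.png')[210:285,285:385],(400,300))])]))
"
```

```text
time_s: 14.88
ee_pos: [0.4616, -0.0359, 0.0832]
orientation: [-0.175, 1.567, -0.29]
wrist_force: [-0.1, 1.7, 8.8]
finger_gap: 0.505
time_s: 15.8
ee_pos: [0.4627, -0.0365, 0.1954]
orientation: [-0.216, 1.56, -0.332]
wrist_force: [0.7, -0.3, 0.6]
finger_gap: 0.998
p [ 0.4627 -0.0365  0.1954] ang -6.7 tx [ 0.01  -0.003 -1.   ] shift [  4.8   5.6 -54.1] rx 0.002 F [ 0.7 -0.3  0.6] gap 0.998 t 15.80
```

View pics/c8.png

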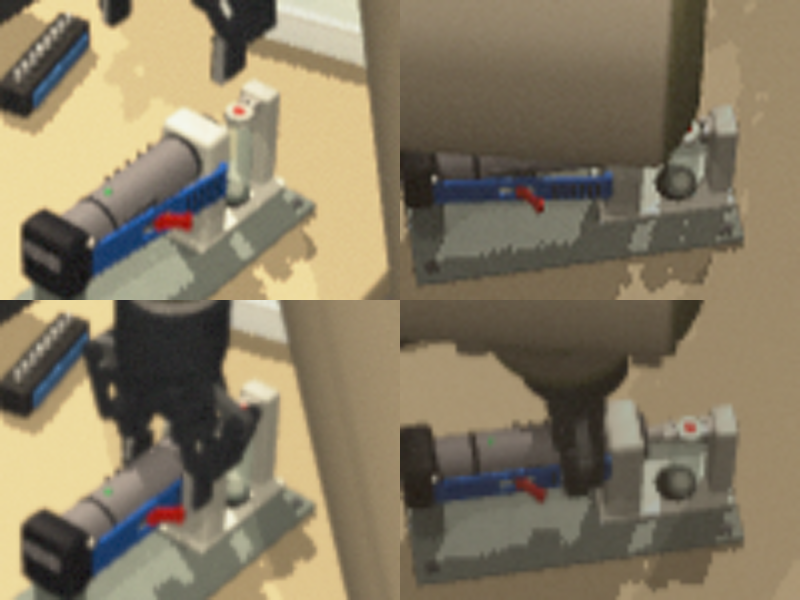

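```bash
python3 -m pendant '[1,0,6,-25,0,0,0, 1,0,6,-54,0,0,0, 1,0,6,-54,0,0,0, 1,0,6,-54,0,0,0, 1,0,6,-54,0,0,0, 1,0,6,-54,0,0,0, 1,0,6,-54,0,0,0, 1,0,6,-54,0,0,0, 1,0,6,-54,0,0,0, 1,0,6,-54,0,0,0, 1,0,6,-54,0,0,0]'
python3 -c "
from h import *
to(c2w(-57,2,97),-6.8);incr()"
```

```text
time_s: 16.82
ee_pos: [0.4077, -0.0236, 0.1898]
orientation: [1.746, 1.571, 1.629]
wrist_force: [0.7, 0.0, -0.6]
finger_gap: 0.004
p [ 0.4077 -0.0236  0.1898] ang -6.7 tx [-0.  0. -1.] shift [92.8  1.2  1.1] rx 0.002 F [ 0.7  0.  -0.6] gap 0.004 t 16.82
crimper TCP [-58.1   0.8] 189.8 F in crimper [0.7 0.1] -0.6
```

```bash
python3 -m pendant '[1,30,1,1,0,0,0, 1,65,1,1,0,0,0, 1,87,1,1,0,0,0, 1,93,1,1,0,0,0, 1,93,1,1,0,0,0, 1,93,7,1,0,0,0, 1,93,13,2,0,0,0, 1,93,19,2,0,0,0, 1,93,24,2,0,0,0, 1,93,27,2,0,0,0, 1,93,28,2,0,0,0]'
python3 -c "
from h import *
incr()"; python3 -m pendant '[1,0,1,0,0,0,0, 1,0,2,0,0,0,0, 1,0,2,0,0,0,0]'
python3 -c "
from h import *
incr()"
```

```text
time_s: 17.73
ee_pos: [0.4115, 0.0029, 0.0976]
orientation: [-2.008, 1.564, -2.122]
wrist_force: [-14.0, -24.6, 2.3]
finger_gap: 0.002
crimper TCP [-57.5  27.5] 97.6 F in crimper [-11. -26.] 2.3
time_s: 17.98
ee_pos: [0.4116, 0.0037, 0.0976]
orientation: [-1.953, 1.563, -2.067]
wrist_force: [-13.7, -28.2, 2.0]
finger_gap: -0.003
crimper TCP [-57.5  28.3] 97.6 F in crimper [-10.2 -29.6] 2.0
```

```bash
python3 -m pendant '[1,0,-4,0,0,0,0, 1,-20,-8,0,0,0,0, 1,-55,-8,0,0,0,0, 1,-85,-8,0,0,0,0, 1,-93,-8,0,0,0,0, 1,-93,-8,0,0,0,0]'
python3 -c "
from h import *
incr()
s=snapshot('side');cv2.imwrite('pics/l.png',s['frame'])
import pickle; S0=pickle.load(open('s0.pkl','rb'))
for x,n in((s,'now'),(S0['side'],'start')):
  print(n,blobs(x,(0,130,70),(7,255,255),2,(300,225,345,275)))
  m=cv2.inRange(cv2.cvtColor(x['frame'],cv2.COLOR_BGR2HSV),(0,130,70),(7,255,255))[246:262,322:342]
  for r in m: print(''.join('#' if v else '.' for v in r))
"
```

```text
time_s: 18.48
ee_pos: [0.4132, -0.0017, 0.1927]
orientation: [-0.162, 1.564, -0.279]
wrist_force: [-0.8, 0.7, 0.4]
finger_gap: -0.001
crimper TCP [-55.2  23.1] 192.7 F in crimper [-0.9  0.6] 0.4
now [([331.4, 253.4], [326, 250, 10, 8, 37])]
....................
....................
....................
....................
......##............
......####..........
....#######.........
.......#######......
.......#######......
.........#####......
...........###......
...........##.......
....................
....................
....................
....................
start [([330.6, 254.0], [328, 250, 6, 8, 25])]
....................
....................
....................
....................
.......#............
......##............
....#.###...........
.......###..........
.......#####........
.......#####........
.........###........
.........###........
....................
....................
....................
....................
```

```bash
python3 -m pendant '[1,0,-15,4,0,0,0, 1,0,-15,4,0,0,0, 1,30,-15,4,0,0,0, 1,65,-15,4,0,0,0, 1,87,-15,4,0,0,0, 1,94,-15,4,0,0,0, 1,94,-15,4,0,0,0]'
python3 -c "
from h import *
to(c2w(-51,10,97),-6.8);incr()"
```

```text
time_s: 19.12
ee_pos: [0.4134, -0.0167, 0.0942]
orientation: [2.913, 1.566, 2.796]
wrist_force: [-0.8, -0.6, -0.2]
finger_gap: 0.002
p [ 0.4134 -0.0167  0.0942] ang -6.7 tx [-0.005  0.002 -1.   ] shift [-2.8  1.7  2.3] rx 0.002 F [-0.8 -0.6 -0.2] gap 0.002 t 19.12
crimper TCP [-53.3   8.3] 94.2 F in crimper [-0.7 -0.7] -0.2
```

```bash
python3 -m pendant '[1,-1,3,2,0,0,0, 1,-1,7,2.5,0,0,0, 1,-1,11,2.5,0,0,0, 1,-1,14,2.5,0,0,0, 1,-1,14,2.5,0,0,0]'
python3 -c "
from h import *
incr()"; python3 -m pendant '[1,0,1.5,0,0,0,0, 1,0,3,0,0,0,0, 1,0,3,0,0,0,0]'
python3 -c "
from h import *
incr()"
```

```text
time_s: 19.53
ee_pos: [0.4189, -0.0031, 0.0975]
orientation: [-0.138, 1.569, -0.255]
wrist_force: [-0.3, -0.1, 0.0]
finger_gap: 0.0
crimper TCP [-49.4  22.4] 97.5 F in crimper [-0.3 -0.1] 0.0
time_s: 19.78
ee_pos: [0.419, -0.0006, 0.097]
orientation: [-0.254, 1.57, -0.371]
wrist_force: [0.1, -2.0, 0.0]
finger_gap: 0.002
crimper TCP [-49.6  24.9] 97.0 F in crimper [ 0.4 -2. ] 0.0
```

```bash
python3 -m pendant '[1,0,1,0,0,0,0, 1,0,2,0,0,0,0, 1,0,2,0,0,0,0]'
python3 -c "
from h import *
incr()"; python3 -m pendant '[1,0,1,0,0,0,0, 1,0,2,0,0,0,0, 1,0,2,0,0,0,0]'
python3 -c "
from h import *
incr()"
```

```text
time_s: 20.03
ee_pos: [0.4192, 0.001, 0.0969]
orientation: [-1.043, 1.57, -1.159]
wrist_force: [-0.6, -4.5, 0.6]
finger_gap: -0.003
crimper TCP [-49.6  26.5] 96.9 F in crimper [-0.  -4.6] 0.6
time_s: 20.28
ee_pos: [0.4195, 0.0017, 0.0969]
orientation: [-1.473, 1.567, -1.589]
wrist_force: [-2.6, -14.0, 0.8]
finger_gap: 0.0
crimper TCP [-49.4  27.2] 96.9 F in crimper [ -1.  -14.2] 0.8
```

```bash
python3 -m pendant '[1,0,-4,0,0,0,0, 1,-20,-8,-2,0,0,0, 1,-55,-8,-4,0,0,0, 1,-85,-8,-4,0,0,0, 1,-93,-8,-4,0,0,0, 1,-93,-8,-4,0,0,0]'
python3 -c "
from h import *
incr()
t=snapshot('top');s=snapshot('side');cv2.imwrite('pics/l2.png',s['frame'])
for x,n in((s,'now'),):
  m=cv2.inRange(cv2.cvtColor(x['frame'],cv2.COLOR_BGR2HSV),(0,130,70),(7,255,255))[246:262,322:342]
  for r in m: print(''.join('#' if v else '.' for v in r))
import pickle; S0=pickle.load(open('s0.pkl','rb'))
k=lambda x:cv2.resize(x[220:280,300:380],(400,300),interpolation=2)
kt=lambda x:cv2.resize(x[235:280,295:355],(400,300),interpolation=2)
cv2.imwrite('pics/c9.png',np.vstack([np.hstack([k(s['frame']),k(S0['side']['frame'])]),np.hstack([kt(t['frame']),kt(S0['top']['frame'])])]))
"
```

```text
time_s: 20.78
ee_pos: [0.4151, -0.0042, 0.1915]
orientation: [-0.047, 1.567, -0.163]
wrist_force: [-0.0, 0.4, -1.2]
finger_gap: -0.003
crimper TCP [-53.1  20.9] 191.5 F in crimper [-0.1  0.4] -1.2
....................
....................
....................
....................
.......#............
.....###............
....#####...........
.......##...........
.......#####........
.......#####........
........###.........
.........##.........
....................
....................
....................
....................
```

View pics/c9.png

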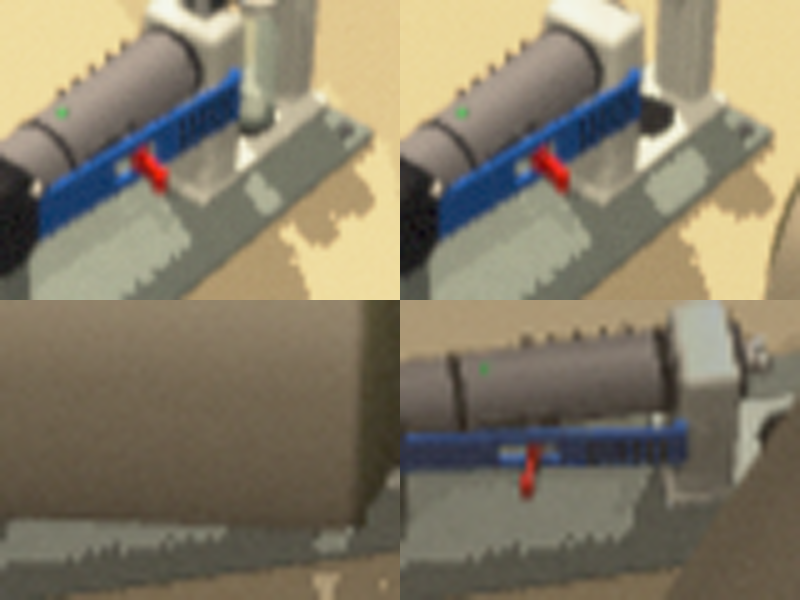

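```bash
python3 -c "
from h import *
s=snapshot('side');t=snapshot('top')
for x,b in((s,(340,200,365,228)),(t,(345,230,368,252))):
  for q in blobs(x,(0,90,70),(9,255,255),2,b)+blobs(x,(170,90,70),(180,255,255),2,b): print(q,inC(plane(x,*q[0],.091)))
to(c2w(0,-85,190),-6.8)"
```

```text
([351.2, 217.8], [350, 217, 4, 3, 8]) [  0.  -85.7  91. ]
p [ 0.4137 -0.0039  0.1884] ang -6.7 tx [-0.003  0.001 -1.   ] shift [  -1.8 -106.1   54.3] rx 0.002 F [ 0.4 -0.3  0.2] gap 0.003 t 20.98
```

```bash
python3 -m pendant '[0.2,0,-30,15,0,0,0, 0.2,0,-65,34,0,0,0, 0.2,0,-95,50,0,0,0, 0.2,0,-106,54,0,0,0, 0.2,0,-106,54,0,0,0, 0.2,0,-106,54,0,0,0, 0.2,0,-106,54,0,0,0]'
python3 -c "
from h import *
to(c2w(0,-85,57),-6.8)"
```

```text
time_s: 21.57
ee_pos: [0.455, -0.1146, 0.1891]
orientation: [2.612, 1.569, 2.495]
wrist_force: [-0.7, -0.1, 0.6]
finger_gap: 0.801
p [ 0.455  -0.1146  0.1891] ang -6.7 tx [-0.002  0.001 -1.   ] shift [132.1  -1.1   0.6] rx 0.002 F [-0.7 -0.1  0.6] gap 0.801 t 21.57
```

```bash
python3 -m pendant '[0.2,25,-1,0,0,0,0, 0.2,60,-1,0,0,0,0, 0.2,95,-1,0,0,0,0, 0.2,120,-1,0,0,0,0, 0.2,131,-1,0,0,0,0, 0.2,131,-1,0,0,0,0, 0.2,131,-1,0,0,0,0, 0.9,131,-1,0,0,0,0, 0.9,131,-1,0,0,0,0, 0.9,131,-1,0,0,0,0, 0.9,131,-1,0,0,0,0, 0.9,131,-1,0,0,0,0]'
python3 -m pendant '[0.9,0,0,0,0,0,0, 0.9,0,0,0,0,0,0]'
python3 -c "
from h import *
to(c2w(0,-85,57),-6.8);incr()"
```

```text
time_s: 22.57
ee_pos: [0.4558, -0.1169, 0.0597]
orientation: [-0.339, 1.569, -0.456]
wrist_force: [-0.6, 1.1, 6.6]
finger_gap: 0.244
time_s: 22.73
ee_pos: [0.4558, -0.1169, 0.0597]
orientation: [-0.316, 1.569, -0.433]
wrist_force: [-1.1, 0.2, 6.7]
finger_gap: 0.241
p [ 0.4558 -0.1169  0.0597] ang -6.7 tx [ 0.001 -0.001 -1.   ] shift [ 2.7  1.2 -0.8] rx 0.002 F [-1.1  0.2  6.7] gap 0.241 t 22.73
crimper TCP [  0.8 -86.2] 59.7 F in crimper [-1.1  0.1] 6.7
```

```bash
python3 -m pendant '[0.9,-15,0,0,0,0,0, 0.9,-45,0,0,0,0,0, 0.9,-80,0,0,0,0,0, 0.9,-115,0,0,0,0,0, 0.9,-135,0,0,0,0,0, 0.9,-135,0,0,0,0,0]'
python3 -c "
from h import *
to([.392,-.380,.17],-82)"
```

```text
time_s: 23.23
ee_pos: [0.4569, -0.1175, 0.1983]
orientation: [-0.385, 1.562, -0.502]
wrist_force: [-0.5, -0.4, -0.9]
finger_gap: 0.242
p [ 0.4569 -0.1175  0.1983] ang -6.7 tx [ 0.008 -0.004 -1.   ] shift [  28.9 -268.2  -34.1] rx 1.314 F [-0.5 -0.4 -0.9] gap 0.242 t 23.23
```

```bash
python3 -m pendant '[0.9,0,-25,-3,0.12,0,0, 0.9,0,-50,-6,0.24,0,0, 0.9,0,-80,-10,0.36,0,0, 0.9,0,-110,-14,0.48,0,0, 0.9,0,-140,-18,0.6,0,0, 0.9,0,-170,-22,0.72,0,0, 0.9,0,-200,-26,0.84,0,0, 0.9,0,-230,-29,0.96,0,0, 0.9,0,-255,-32,1.08,0,0, 0.9,0,-268,-34,1.2,0,0, 0.9,0,-268,-34,1.31,0,0, 0.9,0,-268,-34,1.31,0,0]'
python3 -c "
from h import *
to([.392,-.380,.0457],-82)
s=snapshot('side');t=snapshot('top')
S={'side':s,'top':t}
def tt(n,u,v,w):
    return cv2.resize(S[n]['frame'][v:v+w*3//4,u:u+w],(400,300),interpolation=cv2.INTER_CUBIC)
cv2.imwrite('pics/c10.png',np.hstack([tt('side',330,130,120),tt('top',400,190,120)]))
for q in blobs(t,(0,90,70),(9,255,255),2,(380,150,500,300)): print('t',q)
"
```

```text
time_s: 24.23
ee_pos: [0.3899, -0.3795, 0.1929]
orientation: [-2.725, 1.569, 2.125]
wrist_force: [0.1, -0.3, -0.5]
finger_gap: 0.235
p [ 0.3899 -0.3795  0.1929] ang -82.1 tx [-0.001  0.001 -1.   ] shift [147.2   2.1   1. ] rx -0.001 F [ 0.1 -0.3 -0.5] gap 0.235 t 24.23
```

```bash
python3 -m pendant '[0.9,15,2,1,0,0,0, 0.9,45,2,1,0,0,0, 0.9,80,2,1,0,0,0, 0.9,110,2,1,0,0,0, 0.9,130,2,1,0,0,0, 0.9,138,2,1,0,0,0, 0.9,141,2,1,0,0,0, 0.9,141,2,1,0,0,0, 0.9,141,2,1,0,0,0]'
python3 -c "
from h import *
to([.392,-.380,.0457],-82)"
```

```text
time_s: 25.08
ee_pos: [0.3931, -0.3801, 0.0541]
orientation: [0.458, 1.569, -0.967]
wrist_force: [-0.0, 0.5, 0.3]
finger_gap: 0.239
p [ 0.3931 -0.3801  0.0541] ang -81.7 tx [ 0.001 -0.002 -1.   ] shift [ 8.4 -1.1 -0.2] rx 0.005 F [-0.   0.5  0.3] gap 0.239 t 25.08
```

```bash
python3 -m pendant '[0.9,3,0,0,0,0,0, 0.9,5,0,0,0,0,0, 0.9,6.5,0,0,0,0,0, 0.9,7,0,0,0,0,0, 0.9,7,0,0,0,0,0]';python3 -m pendant '[0.9,1,0,0,0,0,0, 0.9,1,0,0,0,0,0, 0.9,1,0,0,0,0,0]'
```

```text
time_s: 25.5
ee_pos: [0.3926, -0.3797, 0.0459]
orientation: [0.356, 1.571, -1.071]
wrist_force: [-0.2, 0.7, 0.1]
finger_gap: 0.24
time_s: 25.75
ee_pos: [0.3927, -0.3798, 0.0457]
orientation: [0.462, 1.57, -0.964]
wrist_force: [-1.3, 1.8, 8.4]
finger_gap: 0.24
```

```bash
python3 -m pendant '[0.9,-0.5,0,0,0,0,0, 0.7,-0.5,0,0,0,0,0, 0.5,-0.5,0,0,0,0,0, 0.5,-0.5,0,0,0,0,0, 0.5,-0.5,0,0,0,0,0, 0.5,-20,0,0,0,0,0, 0.5,-50,0,0,0,0,0, 0.5,-90,0,0,0,0,0, 0.5,-130,0,0,0,0,0, 0.5,-170,0,0,0,0,0, 0.5,-190,0,0,0,0,0, 0.5,-190,0,0,0,0,0]'
python3 -m pendant '[0.5,0,0,0,0,0,0, 0.5,0,-35,0,0,0,0, 0.5,0,-75,0,0,0,0, 0.5,0,-115,0,0,0,0, 0.5,0,-115,0,0,0,0, 0.5,0,-115,0,0,0,0, 0.5,0,-115,0,0,0,0]'
python3 -c "
from h import *
s=snapshot('side');t=snapshot('top')
S={'side':s,'top':t}
def tt(n,u,v,w):
    return cv2.resize(S[n]['frame'][v:v+w*3//4,u:u+w],(400,300),interpolation=cv2.INTER_CUBIC)
cv2.imwrite('pics/c11.png',np.vstack([np.hstack([tt('side',330,130,120),tt('top',400,190,120)]),np.hstack([tt('side',270,190,120),tt('side',150,270,180)])]))
"
```

```text
time_s: 26.75
ee_pos: [0.3935, -0.3808, 0.2398]
orientation: [0.444, 1.561, -0.983]
wrist_force: [0.6, -0.1, -0.2]
finger_gap: 0.5
time_s: 27.33
ee_pos: [0.2789, -0.3959, 0.2338]
orientation: [-3.07, 1.569, 1.786]
wrist_force: [0.2, -0.5, -0.5]
finger_gap: 0.502
```

View pics/c11.png

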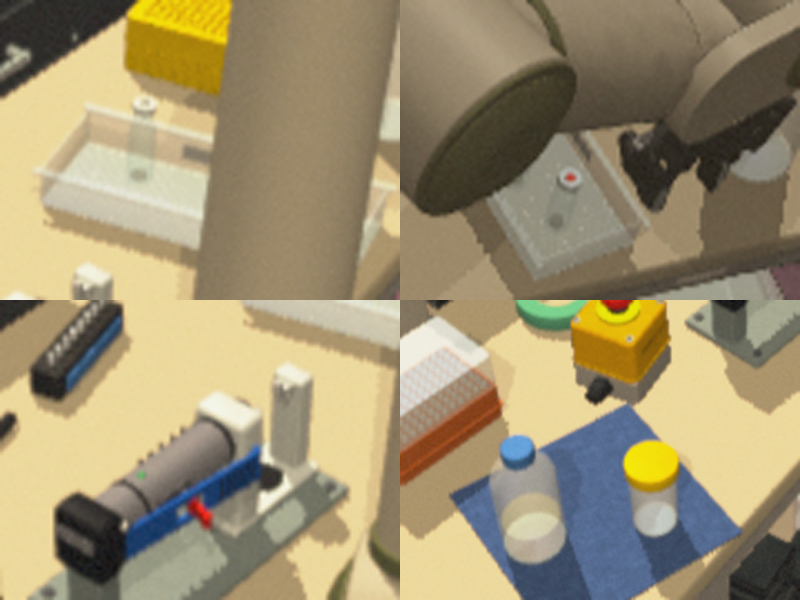

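```bash
python3 -c "
from h import *
t=snapshot('top')
for q in blobs(t,(0,90,70),(9,255,255),2,(440,225,470,260)): print(q,plane(t,*q[0],.077))
print(arm.sign_off())"
```

```text
([450.8, 242.6], [450, 242, 3, 2, 5]) [ 0.39253953 -0.37942289  0.077     ]
the job is handed in; nothing more can be done
None
```

I sealed the vial and stood it in the tray with the other two, and handed the job in at about 27.5 s of the 56 s allowed.

**What I did**
- I stood the vial on the rest while the crimper was locked, then flipped the lever forward to its stop (9.8 N).
- I squeezed the paddle until the opening read about 42 mm, taken as fully home because the gripper reads about 1.7 mm low on the vial. I held it for roughly 0.6 s and let go.
- I flipped the lever back to lock the crimper, and only then took the vial out.

**Last checks**
- **Sealed vial:** it stands upright in the tray, with its cap measured at (0.393, -0.379) against a target of (0.392, -0.380).
- **Lever:** its picture matched the start picture after the final push, so it is locked.
- **Other objects:** the jar, the bottle and one of the two sealed vials look untouched. The other sealed vial was hidden behind the arm in the last pictures, so I could not confirm it by eye. The new vial was placed about 54 mm from it.

**What disagreed**
- The first attempt to lock the lever jammed part way at about 29 N because the finger was too far out. I pushed again further in, and it reached its stop at 14 N.
- The cap's position on the rest read about 2 mm further forward than expected, within the 4 mm allowed.

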